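Divide the tote and load the pots

ROBOT

A 7-joint arm with a two-finger parallel gripper is mounted at the origin on a cart in front of the work surface, level with it; the furniture and walls round the work are solid. World frame = base frame: x ahead of the robot, y to its left, z up, the work surface at z = 0. Lengths are in m, angles in rad, forces in N, time in s.
With the tool pointing down it reaches from about 0.425 to 0.95 m from the base axis. Payload 4.7 kg.
Tool frame: the origin (TCP) lies midway between the tips of the shut fingers; the grasp point (between the pads) lies 19 mm behind it; z points along the fingers, y is the line along which they close (so a half turn about z gives the same grasp; the last joint's range is limited). The gripper opens to 85 mm and grips with 20 to 120 N. Pads are 22 mm wide; open, the fingers measure 114 mm over their backs; the gripper's body (76 mm by 85 mm) begins 54 mm behind the grasp point. The pads swing forward as they close: fully open they stand 13 mm farther back than shut.
Start: joints at [1.24, 0.469, -0.049, 1.532, 0.024, 1.141, -0.082], TCP at [0.201, -0.644, 0.231] pointing down, gripper open.
Joint ranges: [-2.59, 2.59], [-0.33, 1.99], [-1.39, 1.29], [0.1, 2.45], [-1.04, 4.18], [0.21, 1.99], [-2.66, 2.66]. Speed limits (rad/s): [2.57, 2.57, 3.14, 3.14, 3.14, 3.14, 3.14].

INTERFACE

Orientations are given as a 3x3 rotation matrix whose columns are the frame's x, y, z axes.
In Python, from rig import arm, telemetry, viewer, finish_job, spotter gives the robot as it stands. Calls block until the motion is done:
- arm.movep(position, orientation): joint-space move of the TCP to a pose.
- arm.move_l(position, attitude=None, feed=0.15, until_force=None): straight line of the TCP; attitude=None keeps the orientation; feed is the mean speed in m/s. With until_force (N) it stops when the force on the tool has changed by that much, and returns True; else False.
- arm.move_joints(angles): joint-space move.
- arm.command_gripper(opening, newtons=None): finger opening in m; newtons is the grip in N (None keeps the last); returns when the fingers have stopped.
- arm.sleep(seconds).
- arm.inverse_kinematics(position, orientation): joint angles nearest the present ones, or None.
- telemetry.sense(): the state.
- viewer.camera(name): name is "scene" or "side" or "wrist"; returns (picture, depth): 384x512x3 uint8, red, green, blue; 384x512 float32, m along the optical axis (not along the pixel's ray), 0 where there is no reading.
- viewer.camera_params(name): a dict with "K" (3x3 intrinsics, pixels), "position" and "rotation" of the camera in the world; the wrist camera has in their place "tool_from_camera" (4x4, takes a point from camera to tool coordinates, whose origin is the TCP and whose axes are the flange's). Camera axes: x right, y down, z forward; pixel columns grow to the right and rows downward; lengths in m; the calibration is good to about 2 mm. A picture is of the moment at which its call begins: read the wrist's pose just before it. camera_params takes no time and is no camera call.
A pose or a line that the arm cannot do raises arm.Unreachable and nothing moves.
- finish_job(): hands the job in; it is judged then, once.
Trained networks look in the newest picture that a camera, given by its name, has taken for a name from the list of things; names that differ only in an ending like _2 or _b are one class to them, and where a whole thing is asked for, a point or a joint stands for the part that bears it (a point fixed in the world has none). Each returns a list of dicts, best first, with "score" (0 to 1); they miss things now and then, are a little off and sometimes report something else, mostly with a low value. They report only what shows in the picture. A call takes as long as a camera call.
- spotter.spot_in(camera, name): "position" ([x, y, z] in m, in world coordinates, good to about 4 mm: the middle of the surface that is visible of it).
- spotter.regions_of(camera, name): "region" (384x512 bool, what is visible of it).
- spotter.tip_of(camera, name): "position" ([x, y, z] in m, in world coordinates, good to about 4 mm: a listed point, or the origin of a listed thing).
The state is a dict: "time_s": time; "joint_pos": joint angles; "qd": joint speeds; "joint_efforts": joint torques, N m; "position": TCP position; "tcp_rot": TCP orientation; "wrist_force": force on the tool from outside, world axes, zero at the start; "ft_torque": the same for the moment, N m; "finger_gap": finger opening in m; "gripper_force": force on a finger pad.
Only numpy, scipy, OpenCV 4.12 (cv2) and the standard library are available. Lean on these libraries where they do the work, as an engineer would, in place of code of your own. Each camera call takes 0.05 s, during which the arm holds its last target. There are 200 camera calls.

TASK

Set up the grey tote for the small lidded pots: first take every divider off the hanger, lifting its lugs clear of the upturned ends, and slide each one down a pair of grooves of the tote until it is fully home with its lugs on the rim. Then stand every pot upright on the floor of the tote, no two pots in the same compartment, so that they cannot knock together. Leave the mug and the tape measure where they are.

Things in the scene. Friction and masses are not known exactly. Their poses are not given: they have to be found in the camera images.
- tote: open grey plastic tote, fixed, tilted 0.2 rad to the robot. Origin: centre of the inner floor, 29 mm above the bench; x across it (away from the robot), y along it (left), z out of the open top, square to the floor. Inside 122 (x) x 296 (y) x 56 mm deep, walls 4 mm, rim flange out to x = 77, y = 158 mm. Three groove pairs (slot points) part it into four bays centred at y = -111, -37, 37, 111 mm
- slot_0 (a point): middle of the mouth of the right pair of facing grooves in the tote's long walls (y = -74 mm from the tote's middle), level with the rim, 56 mm above the floor; axes as the tote's. A groove is 8 mm wide, 7 deep, flared to about 17 mm in its top 14. A divider stands in it with its normal along y; fully home, its lugs rest on the rim and its bottom edge is 2 mm above the floor
- slot_1 (a point): middle of the mouth of the middle pair of facing grooves in the tote's long walls (y = 0 mm from the tote's middle), level with the rim, 56 mm above the floor; axes as the tote's. A groove is 8 mm wide, 7 deep, flared to about 17 mm in its top 14. A divider stands in it with its normal along y; fully home, its lugs rest on the rim and its bottom edge is 2 mm above the floor
- slot_2 (a point): middle of the mouth of the left pair of facing grooves in the tote's long walls (y = +74 mm from the tote's middle), level with the rim, 56 mm above the floor; axes as the tote's. A groove is 8 mm wide, 7 deep, flared to about 17 mm in its top 14. A divider stands in it with its normal along y; fully home, its lugs rest on the rim and its bottom edge is 2 mm above the floor
- hanger: fixed steel hanger: base plate 200 x 150 x 8 mm, two level rod arms 8 mm thick at y = -67 and +67 mm, tops 104 mm up. They run along x from uprights at x = 95 to free ends at x = -88 mm (robot side), which turn up to 139 mm above the bench, the highest point. Dividers hang across them near x = 50, 0, -50 mm. Origin: on the bench under the arms; x along them, away from the robot
- divider_0: aluminium divider, a T-shaped plate 5 mm thick, 72 high: body 118 wide, 54 high; top bar 150 wide, 18 high, its ends being 16 mm lugs. About 90 g. Origin: middle of the bottom edge; x normal to the plate, y along the width, z up to the bar. Hangs by its lugs across the hanger's arms, bottom edge 50 mm above the bench. One of the three may be absent
- divider_1: aluminium divider, a T-shaped plate 5 mm thick, 72 high: body 118 wide, 54 high; top bar 150 wide, 18 high, its ends being 16 mm lugs. About 90 g. Origin: middle of the bottom edge; x normal to the plate, y along the width, z up to the bar. Hangs by its lugs across the hanger's arms, bottom edge 50 mm above the bench. One of the three may be absent
- divider_2: aluminium divider, a T-shaped plate 5 mm thick, 72 high: body 118 wide, 54 high; top bar 150 wide, 18 high, its ends being 16 mm lugs. About 90 g. Origin: middle of the bottom edge; x normal to the plate, y along the width, z up to the bar. Hangs by its lugs across the hanger's arms, bottom edge 50 mm above the bench. One of the three may be absent
- pot_0: closed round pot with a red lid, 58 mm in diameter, 50 tall, about 90 g, standing on the bench. Origin: centre of its underside, z up its axis. The lid is the top 20 mm, as wide as the pot. One of the three may be absent
- pot_1: closed round pot with a red lid, 58 mm in diameter, 50 tall, about 90 g, standing on the bench. Origin: centre of its underside, z up its axis. The lid is the top 20 mm, as wide as the pot. One of the three may be absent
- pot_2: closed round pot with a red lid, 58 mm in diameter, 50 tall, about 90 g, standing on the bench. Origin: centre of its underside, z up its axis. The lid is the top 20 mm, as wide as the pot. One of the three may be absent
- bag_sealer: blue bag sealer beside the tote, an obstacle to keep clear of: 420 (x) x 89 (y) x 114 mm high, its arm closed, with a black handle at the end nearest the robot; origin on the bench under its middle
- mug: striped tea mug, 80 mm wide, 89 mm tall, a bystander; origin on its underside
- tape_measure: pocket tape measure, 35 x 89 x 62 mm, on the bench, a bystander; origin on its underside

How it is judged:
On the way:
1. every divider is fully home in a pair of grooves of the tote (z of divider_0 in the frame of tote between -0.003 and 0.006 m and x of divider_0 in the frame of tote between -0.005 and 0.005 m and angle between the z axis of each of divider_0, divider_1, divider_2 and the z axis of tote, either way round below 0.08 rad and angle between the x axis of each of divider_0, divider_1, divider_2 and the y axis of tote, either way round below 0.08 rad and (y of divider_0 in the frame of tote between -0.0785 and -0.0695 m or y of divider_0 in the frame of tote between -0.0045 and 0.0045 m or y of divider_0 in the frame of tote between 0.0695 and 0.0785 m) and z of divider_1 in the frame of tote between -0.003 and 0.006 m and x of divider_1 in the frame of tote between -0.005 and 0.005 m and (y of divider_1 in the frame of tote between -0.0785 and -0.0695 m or y of divider_1 in the frame of tote between -0.0045 and 0.0045 m or y of divider_1 in the frame of tote between 0.0695 and 0.0785 m) and z of divider_2 in the frame of tote between -0.003 and 0.006 m and x of divider_2 in the frame of tote between -0.005 and 0.005 m and (y of divider_2 in the frame of tote between -0.0785 and -0.0695 m or y of divider_2 in the frame of tote between -0.0045 and 0.0045 m or y of divider_2 in the frame of tote between 0.0695 and 0.0785 m)), for 0.2 s.
At the end, for the whole second after the job is handed in: Every divider present is fully home in a pair of grooves: lugs on the rim within 4 mm, central within 5 mm, square within 0.08 rad. Every pot present stands at rest on the tote's floor (within 6 mm, within 0.1 rad of square to it), with a divider between any two pots (all of step 1 and z of pot_0 in the frame of tote between -0.004 and 0.006 m and x of pot_0 in the frame of tote between -0.05 and 0.05 m and y of pot_0 in the frame of tote between -0.145 and 0.145 m and angle between the z axis of each of pot_0, pot_1, pot_2 and the z axis of tote, either way round below 0.1 rad and linear speed of each of pot_0, pot_1, pot_2 below 0.02 m/s and z of pot_1 in the frame of tote between -0.004 and 0.006 m and x of pot_1 in the frame of tote between -0.05 and 0.05 m and y of pot_1 in the frame of tote between -0.145 and 0.145 m and z of pot_2 in the frame of tote between -0.004 and 0.006 m and x of pot_2 in the frame of tote between -0.05 and 0.05 m and y of pot_2 in the frame of tote between -0.145 and 0.145 m and ((x of pot_0 in the frame of divider_0 above 0 m and x of pot_1 in the frame of divider_0 below 0 m) or (x of pot_1 in the frame of divider_0 above 0 m and x of pot_0 in the frame of divider_0 below 0 m) or (x of pot_0 in the frame of divider_1 above 0 m and x of pot_1 in the frame of divider_1 below 0 m) or (x of pot_1 in the frame of divider_1 above 0 m and x of pot_0 in the frame of divider_1 below 0 m) or (x of pot_0 in the frame of divider_2 above 0 m and x of pot_1 in the frame of divider_2 below 0 m) or (x of pot_1 in the frame of divider_2 above 0 m and x of pot_0 in the frame of divider_2 below 0 m)) and ((x of pot_0 in the frame of divider_0 above 0 m and x of pot_2 in the frame of divider_0 below 0 m) or (x of pot_2 in the frame of divider_0 above 0 m and x of pot_0 in the frame of divider_0 below 0 m) or (x of pot_0 in the frame of divider_1 above 0 m and x of pot_2 in the frame of divider_1 below 0 m) or (x of pot_2 in the frame of divider_1 above 0 m and x of pot_0 in the frame of divider_1 below 0 m) or (x of pot_0 in the frame of divider_2 above 0 m and x of pot_2 in the frame of divider_2 below 0 m) or (x of pot_2 in the frame of divider_2 above 0 m and x of pot_0 in the frame of divider_2 below 0 m)) and ((x of pot_1 in the frame of divider_0 above 0 m and x of pot_2 in the frame of divider_0 below 0 m) or (x of pot_2 in the frame of divider_0 above 0 m and x of pot_1 in the frame of divider_0 below 0 m) or (x of pot_1 in the frame of divider_1 above 0 m and x of pot_2 in the frame of divider_1 below 0 m) or (x of pot_2 in the frame of divider_1 above 0 m and x of pot_1 in the frame of divider_1 below 0 m) or (x of pot_1 in the frame of divider_2 above 0 m and x of pot_2 in the frame of divider_2 below 0 m) or (x of pot_2 in the frame of divider_2 above 0 m and x of pot_1 in the frame of divider_2 below 0 m))); the robot touches nothing.
It fails at once if the mug is moved by more than 25 mm (distance of mug from where it was at the start of the episode above 0.025 m).
It fails at once if the tape measure is moved by more than 25 mm (distance of tape_measure from where it was at the start of the episode above 0.025 m).
Of divider_0, divider_1, divider_2 only 2 to 3 are there at a start; the rules pass over those that are not, and their reading is None.
Of pot_0, pot_1, pot_2 only 2 to 3 are there at a start; the rules pass over those that are not, and their reading is None.
At some moment in a run one of pot_0, pot_1, pot_2 may be knocked a few centimetres aside while the robot is not near it.
It also fails if it takes over 210 s, if anything falls off the work surface, if the arm or the gripper's body presses on something with over 40 N, if the wrist force passes 120 N, or if a joint passes its speed limit or range.

## Working session

There is one attempt and no reset: what is moved stays moved. The work goes in short steps, each a Python script; the robot and the scene stay as the last script left them, time stands still between calls to the robot, and variables do not carry over. Pictures are saved under pics/ and viewed, at most 14 in all, crops included, and the job is handed in when it is done.

```bash
ls; mkdir -p pics
python3 - <<'E'
from rig import arm, telemetry, viewer, finish_job, spotter
import cv2, numpy as np
for c in ["scene","side"]:
    im,d=viewer.camera(c); cv2.imwrite(f"pics/{c}0.png",im[:,:,::-1])
    p=viewer.camera_params(c); print(c,p["position"],p["rotation"])
    for n in ["tote","slot_0","hanger","divider_0","pot_0","bag_sealer","mug","tape_measure"]:
        print(n,[(np.round(r["position"],3).tolist(),round(r["score"],2)) for r in spotter.tip_of(c,n)],'S',[(np.round(r["position"],3).tolist(),round(r["score"],2)) for r in spotter.spot_in(c,n)])
s=telemetry.sense();print(s["time_s"],s["position"],s["tcp_rot"])
E
```

```text
pics
rig.py
scene [-0.21841767  0.4720634   1.15867389] [[-0.53990898 -0.63667859  0.55058029]
 [-0.84151915  0.42269659 -0.33641211]
 [-0.01854202 -0.64495578 -0.76399492]]
tote [([0.635, 0.064, 0.027], 0.73)] S [([0.649, 0.065, 0.038], 0.66), ([0.69, -0.275, 0.054], 0.64)]
slot_0 [([0.622, -0.014, 0.08], 0.88), ([0.623, 0.138, 0.084], 0.62), ([0.617, 0.063, 0.085], 0.61)] S [([0.647, 0.059, 0.037], 0.63), ([0.516, 0.338, 0.096], 0.28)]
hanger [([0.519, 0.344, 0.0], 0.57)] S [([0.49, 0.342, 0.008], 0.87)]
divider_0 [([0.567, 0.351, 0.053], 0.96), ([0.521, 0.336, 0.05], 0.62), ([0.58, -0.162, 0.006], 0.5)] S [([0.566, 0.351, 0.097], 0.92), ([0.516, 0.338, 0.093], 0.68)]
pot_0 [([0.451, 0.128, -0.002], 0.96), ([0.417, -0.374, 0.003], 0.77)] S [([0.44, 0.131, 0.053], 0.81), ([0.406, -0.361, 0.05], 0.62)]
bag_sealer [([0.581, -0.165, 0.002], 0.72), ([0.414, -0.375, -0.002], 0.59)] S [([0.564, -0.15, 0.072], 0.97), ([0.647, 0.061, 0.037], 0.26)]
mug [] S [([0.688, -0.278, 0.055], 0.62)]
tape_measure [([0.506, -0.282, -0.001], 0.88)] S [([0.494, -0.263, 0.046], 0.52)]
side [ 0.43193046 -1
[... 418 characters left out ...]
]
divider_0 [([0.568, 0.35, 0.048], 0.64), ([0.621, 0.137, 0.081], 0.47), ([0.703, -0.274, -0.002], 0.42), ([0.518, 0.346, 0.049], 0.41)] S [([0.516, 0.335, 0.1], 0.62), ([0.561, 0.352, 0.101], 0.44)]
pot_0 [([0.415, -0.377, 0.002], 0.83)] S [([0.412, -0.383, 0.053], 0.62)]
bag_sealer [([0.582, -0.161, 0.001], 0.65)] S [([0.605, -0.179, 0.067], 0.72)]
mug [([0.704, -0.275, 0.001], 0.73)] S [([0.69, -0.282, 0.051], 0.91)]
tape_measure [([0.506, -0.279, -0.0], 0.72)] S [([0.506, -0.292, 0.044], 0.72)]
1.7 [ 0.20070727 -0.64451681  0.23135556] [[ 9.54795426e-01  2.97263661e-01  1.00215651e-04]
 [ 2.97263672e-01 -9.54795421e-01 -1.19769239e-04]
 [ 6.00824020e-05  1.44145594e-04 -9.99999988e-01]]
```

View pics/scene0.png

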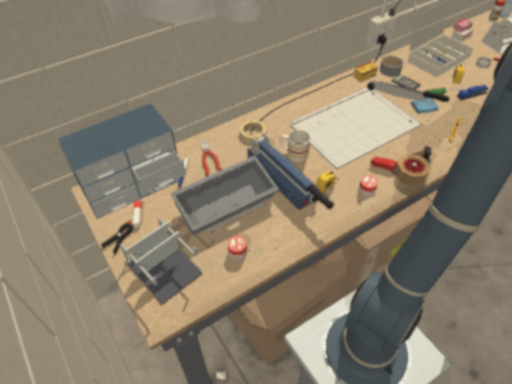

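View pics/side0.png

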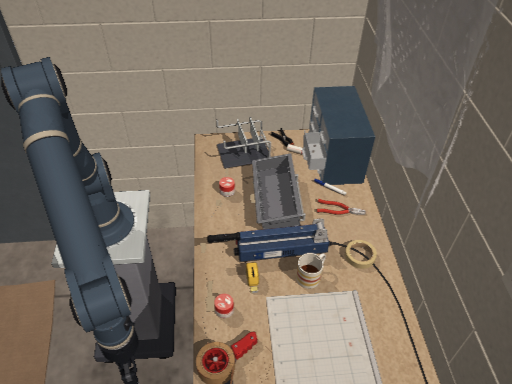

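The scene shows two pots (scene px 237,245 and 369,183) and the red-cored roll is a distractor. At least two dividers hang on the hanger (scene px ~155,245). Next I take wrist views from above.

```bash
cat > h.py <<'E'
from rig import arm, telemetry, viewer, finish_job, spotter
import cv2, numpy as np
def rot(yaw, tilt=0.0):
    "tool down; tool x at yaw; tilt about world y-like tote axis is applied by the caller"
    c,s=np.cos(yaw),np.sin(yaw)
    return np.array([[c,s,0],[s,-c,0],[0,0,-1.]])
def go(p,R,lin=False,**k):
    return arm.move_l(list(p),R,**k) if lin else arm.movep(list(p),R)
def shot(cam,name=None):
    s=telemetry.sense(); im,d=viewer.camera(cam); P=viewer.camera_params(cam); K=P["K"]
    if cam=="wrist":
        T=np.eye(4); T[:3,:3]=s["tcp_rot"]; T[:3,3]=s["position"]; T=T@np.array(P["tool_from_camera"])
        Rw,t=T[:3,:3],T[:3,3]
    else: Rw,t=np.array(P["rotation"]),np.array(P["position"])
    v,u=np.mgrid[:384,:512]
    c=np.stack([(u-K[0][2])/K[0][0]*d,(v-K[1][2])/K[1][1]*d,d],-1)
    W=c@Rw.T+t; W[d==0]=np.nan
    if name: cv2.imwrite(f"pics/{name}.png",im[:,:,::-1])
    return im,W,Rw,t,np.array(K)
def spots(cam,n,f="tip_of"):
    return [(np.round(r["position"],4).tolist(),round(r["score"],2)) for r in getattr(spotter,f)(cam,n)]
E
python3 - <<'E'
from h import *
P=viewer.camera_params("wrist"); print(np.round(P["tool_from_camera"],3),P["K"][0][0])
go([0.42,0.30,0.42],rot(0))
s=telemetry.sense();print(s["joint_pos"],s["time_s"])
im,W,*_=shot("wrist","w_h")
np.savez("wh.npz",W=W)
for n in ["hanger","divider_0","slot_0","pot_0"]: print(n,spots("wrist",n))
go([0.55,0.06,0.42],rot(0))
im,W,*_=shot("wrist","w_t"); np.savez("wt.npz",W=W)
for n in ["tote","slot_0","pot_0"]: print(n,spots("wrist",n))
E
```

```text
[[ 0.001 -0.958 -0.287  0.074]
 [ 1.     0.001 -0.     0.   ]
 [ 0.    -0.287  0.958 -0.142]
 [ 0.     0.     0.     1.   ]] 285.1260064031102
[-0.82956493  0.08923834  0.14196769  1.61997649 -0.01251044  1.43349234
 -2.25861638] 5.1417
hanger [([0.5217, 0.3411, -0.0013], 0.61)]
divider_0 [([0.5178, 0.3371, 0.0503], 0.84), ([0.5675, 0.3502, 0.0433], 0.57)]
slot_0 [([0.6179, 0.0624, 0.0856], 0.89), ([0.62, -0.0068, 0.0848], 0.83), ([0.6189, 0.1343, 0.0879], 0.61)]
pot_0 [([0.4471, 0.1282, 0.0005], 0.64)]
tote [([0.6329, 0.0612, 0.034], 0.72), ([0.5669, 0.352, 0.0466], 0.16)]
slot_0 [([0.6215, -0.0078, 0.08], 0.98), ([0.6227, 0.1364, 0.0864], 0.93), ([0.6218, 0.0618, 0.083], 0.73), ([0.5103, -0.2827, -0.004], 0.51)]
pot_0 [([0.4165, -0.3753, -0.0016], 0.77), ([0.4454, 0.1294, 0.0005], 0.64)]
```

View pics/w_h.png

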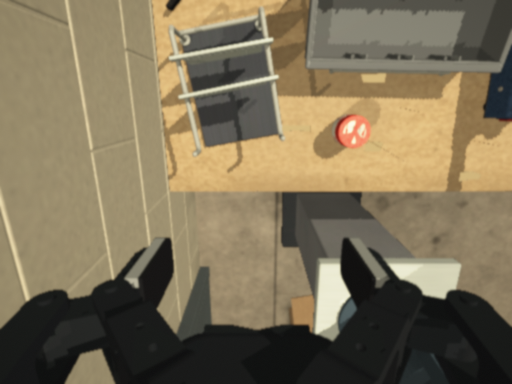

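View pics/w_t.png

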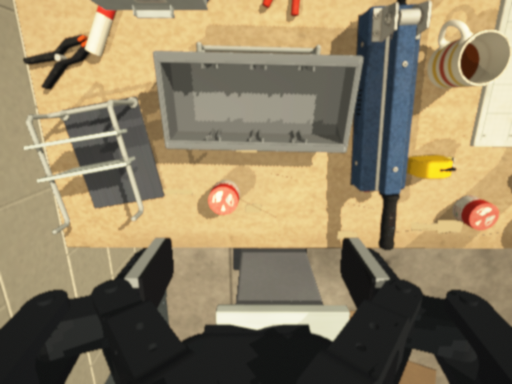

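```bash
cat > fit.py <<'E'
import numpy as np, cv2
W=np.load("wh.npz")["W"]
m=(abs(W[...,2]-0.1165)<0.009)&(abs(W[...,0]-0.53)<0.1)&(abs(W[...,1]-0.343)<0.065)
n,l,st,c=cv2.connectedComponentsWithStats(m.astype(np.uint8))
for i in range(1,n):
    if st[i,4]<60: continue
    p=W[l==i]; top=p[p[:,2]>np.percentile(p[:,2],95)-.006]
    r=cv2.minAreaRect(top[:,:2].astype(np.float32)*1000); vx=cv2.fitLine(top[:,:2].astype(np.float32),cv2.DIST_HUBER,0,.01,.01).ravel()
    print(st[i],"zmax",np.percentile(p[:,2],[5,50,95]),r,vx)
W=np.load("wt.npz")["W"]
# tote floor: plane fit
p=W[(abs(W[...,0]-.635)<.045)&(abs(W[...,1]-.063)<.13)&(W[...,2]>.01)&(W[...,2]<.06)]
A=np.c_[p[:,:2],np.ones(len(p))]
for _ in range(5):
    k,*_=np.linalg.lstsq(A,p[:,2],rcond=None); e=abs(A@k-p[:,2]); A,p=A[e<.004],p[e<.004]
print(len(p),"floor plane",k,"at 0.634,0.063:",k@[.634,.063,1])
# rim points: within 5 mm of plane 56 mm above along normal
nz=np.array([-k[0],-k[1],1]); nz/=np.linalg.norm(nz); print("normal",nz)
h=(W-np.array([.634,.063,k@[.634,.063,1]]))@nz
m=(abs(h-.056)<.006)&(abs(W[...,0]-.625)<.11)&(abs(W[...,1]-.063)<.2)
q=W[m]; print("rim h",np.percentile(h[m],[10,50,90]))
r=cv2.minAreaRect(q[:,:2].astype(np.float32)*1000); print(r)
E
python3 fit.py
```

```text
[180  37  92  22 512] zmax [0.10919469 0.12039935 0.12222952] ((569.6310424804688, 343.5035095214844), (5.364680767059326, 131.00604248046875), 9.418464660644531) [ 0.16541675 -0.98622376  0.570877    0.3331793 ]
[183  76  89  22 381] zmax [0.11235257 0.12087643 0.12239097] ((517.7157592773438, 343.25494384765625), (5.029258728027344, 132.45852661132812), 10.95738697052002) [ 0.1899009  -0.98180324  0.51773626  0.3424721 ]
7767 floor plane [ 0.20219185 -0.00376131 -0.09968412] at 0.634,0.063: 0.02826854858341034
normal [-0.1981801   0.00368668  0.98015869]
rim h [0.05399766 0.05580928 0.05707099]
((621.712646484375, 43.38182067871094), (219.55323791503906, 357.8712463378906), 0.9998723864555359)
```

Wrist views show two dividers on the hanger (px ~220,50 and ~228,87), an empty tote, and pots at px (223,198) and (480,213). Depth agrees well with the stated heights, so I refine the tote frame and divider centres next.

```bash
cat > fit2.py <<'E'
import numpy as np, cv2
W=np.load("wt.npz")["W"]
nz=np.array([-np.sin(.2),0.0037,np.cos(.2)]);nz/=np.linalg.norm(nz)
h=(W-np.array([.634,.063,.0283]))@nz
m=(abs(h-.056)<.005)&(abs(W[...,0]-.622)<.1)&(W[...,1]>-.105)&(W[...,1]<.24)
n,l,st,c=cv2.connectedComponentsWithStats(m.astype(np.uint8),connectivity=8)
i=1+np.argmax(st[1:,4]); print(st[i])
q=W[l==i]
r=cv2.minAreaRect(q[:,:2].astype(np.float32)*1000); print(r, "expect 316 x",154*np.cos(.2))
cv2.imwrite("pics/rim.png",(l==i).astype(np.uint8)*255)
# edges of outer rim by rows: far/near line fits
for nm,f,s in(("near",np.min,1),("far",np.max,-1)):
    ys=np.arange(-.06,.19,.01); xs=[f(q[abs(q[:,1]-y)<.005][:,0]) for y in ys]; print(nm,np.polyfit(ys-.063,xs,1), np.std(xs-np.polyval(np.polyfit(ys,xs,1),ys)))
xs=np.arange(.57,.68,.01)
for nm,f in(("right",np.min),("left",np.max)):
    y=[f(q[abs(q[:,0]-x)<.005][:,1]) for x in xs]; print(nm,np.polyfit(xs-.622,y,1),np.std(y))
# dividers: full ends
W=np.load("wh.npz")["W"]
for cx,cy,a in((.5696,.3435,.175),(.5177,.3433,.19)):
    d=W[...,:2]-[cx,cy]; u=d@[np.cos(a),np.sin(a)]; v=d@[-np.sin(a),np.cos(a)]
    m=(abs(u)<.006)&(abs(W[...,2]-.119)<.006)&(abs(v)<.1)
    b=W[m]; L=cv2.fitLine(b[:,:2].astype(np.float32),cv2.DIST_HUBER,0,.01,.01).ravel()
    print("div",v[m].min(),v[m].max(), "yaw",np.arctan2(-L[0],L[1])%np.pi,"ctr",np.array([cx,cy])+(v[m].min()+v[m].max())/2*np.array([-np.sin(a),np.cos(a)]), "umean",u[m].mean(),u[m&(abs(v)<.02)].mean())
E
python3 fit2.py
```

```text
[ 153   50  211  102 5365]
((620.751220703125, 62.33740234375), (316.082275390625, 151.17774963378906), 88.8371353149414) expect 316 x 150.9302529875512
near [0.02012943 0.54603889] 0.000518318035955147
far [0.01917455 0.69551429] 0.0004734230232856747
right [-0.0158148  -0.09531789] 0.0005748737728346569
left [-0.01736674  0.21997647] 0.0006371938251379692
div -0.06696301796998959 0.08154479369238614 yaw 0.16312027 ctr [0.5683306  0.35067953] umean -0.0003746703649378122 -0.00046427326444244425
div -0.07631190632680697 0.07374571996059562 yaw 0.19027495 ctr [0.51794232 0.34204   ] umean -0.0002012785989158265 -0.00023603575004535075
```

```bash
cat >> h.py <<'E'
from scipy.spatial.transform import Rotation as Ro
RT=Ro.from_euler("z",-.0197).as_matrix()@Ro.from_euler("y",-.2).as_matrix()   # tote axes
RIM=np.array([.6207,.0623,.0831])                                           # slot_1
def tote(x,y,z): return RIM+RT@np.array([x,y,z-.056])
def Rt(yaw):  # tool in tote frame, tool x at yaw
    return RT@rot(yaw)
E
python3 - <<'E'
from h import *
g=np.array([.5179,.3420,.094]); a=.1903
q0=np.array(telemetry.sense()["joint_pos"])
for s in(1,-1):
    q=arm.inverse_kinematics(list(g),rot(a+s*np.pi/2)); print("grasp",s,None if q is None else np.round(q,2))
for yw in(0,np.pi): 
    for y in (0,.074):
        q=arm.inverse_kinematics(list(tote(0,y,.046)),Rt(yw)); print("place",yw,y,None if q is None else np.round(q,2))
for yw in(np.pi/2,-np.pi/2): 
        q=arm.inverse_kinematics(list(tote(0,-.07,.03)),Rt(yw)); print("pot",yw,None if q is None else np.round(q,2))
for p in([.447,.128,.02],[.416,-.375,.02]):
  for yw in (0,np.pi/2,-np.pi/2,np.pi):
    q=arm.inverse_kinematics(p,rot(yw)); print(p,yw,None if q is None else np.round(q,2))
E
```

```text
grasp 1 [-0.67  0.52  0.02  1.8  -0.02  0.82 -0.45]
grasp -1 [ 0.1   0.87 -1.18  1.75  0.88  1.16  1.98]
place 0 0 [-0.42  0.5   0.31  1.96 -0.23  0.51 -1.57]
place 0 0.074 [-0.53  0.52  0.29  1.92 -0.17  0.53 -1.75]
place 3.141592653589793 0 [-0.09  0.49 -0.12  1.94  0.2   0.53  1.19]
place 3.141592653589793 0.074 [-0.21  0.51 -0.13  1.9   0.25  0.56  1.03]
pot 1.5707963267948966 [-0.16  0.51  0.12  1.96 -0.1   0.47  0.01]
pot -1.5707963267948966 [-0.59  0.61  0.72  1.99 -0.74  0.58 -2.56]
[0.447, 0.128, 0.02] 0 [-0.58  0.46  0.26  2.21 -0.24  0.5  -1.7 ]
[0.447, 0.128, 0.02] 1.5707963267948966 [-0.48  0.45  0.13  2.2  -0.12  0.49 -0.25]
[0.447, 0.128, 0.02] -1.5707963267948966 [-1.17  0.76  1.1   2.24 -1.02  0.81 -2.5 ]
[0.447, 0.128, 0.02] 3.141592653589793 [-0.16  0.46 -0.26  2.18  0.23  0.52  0.98]
[0.416, -0.375, 0.02] 0 [ 0.22  0.63  0.59  2.   -0.56  0.67 -0.4 ]
[0.416, -0.375, 0.02] 1.5707963267948966 [ 0.38  0.58  0.37  2.   -0.34  0.63  0.97]
[0.416, -0.375, 0.02] -1.5707963267948966 [ 0.01  0.76  0.93  2.02 -0.86  0.81 -1.69]
[0.416, -0.375, 0.02] 3.141592653589793 [ 0.63  0.55  0.04  1.98 -0.03  0.61  2.26]
```

```bash
cat > pick.py <<'E'
from h import *
def pick(c,a):
    R=rot(a+np.pi/2)
    arm.command_gripper(.03)
    go([c[0],c[1],.22],R); go([c[0],c[1],.094],R,1,feed=.1)
    arm.command_gripper(0,40); print("gap",telemetry.sense()["finger_gap"],telemetry.sense()["gripper_force"])
    go([c[0],c[1],.25],R,1,feed=.12)
    print("gap",telemetry.sense()["finger_gap"],telemetry.sense()["wrist_force"])
E
python3 - <<'E'
from pick import *
pick([.5179,.3420],.1903)
go(tote(0,0,.170),Rt(0))
im,W,*_=shot("wrist","held1"); np.savez("held1.npz",W=W)
s=telemetry.sense(); print(s["joint_pos"],s["time_s"],s["position"])
T=(W-s["position"])@s["tcp_rot"]   # tool coords
m=(abs(T[...,1])<.02)&(T[...,2]<.06)&(T[...,0]>.015)
p=T[m]; print(len(p),p.min(0),p.max(0))
for x in np.arange(.02,.08,.01):
    b=p[abs(p[:,0]-x)<.003]; 
    if len(b): print(x,np.round(b.mean(0),4),b[:,2].min(),b[:,1].min(),b[:,1].max())
E
```

```text
gap 0.004278769907338003 41.713783107697964
gap 0.004186664767735836 [ 0.1596904  -0.36129038 -0.51650619]
[-0.55669834  0.30893974  0.44248268  1.92061017 -0.14610872  0.74665142
 -1.63486056] 12.9167 [0.5982715  0.06467048 0.19486238]
11328 [ 0.01500471 -0.0192185  -0.09959283] [ 0.07460594  0.01935446 -0.02429948]
0.02 [ 0.0186  0.0002 -0.0848] -0.09959283197957561 -0.019218500282481118 0.019354462095424175
0.03 [ 0.03    0.0002 -0.0263] -0.028643268008453487 -0.0022525748171471085 0.0025840824427194567
0.039999999999999994 [ 0.04    0.0002 -0.0262] -0.027944757576923055 -0.0021800332774802584 0.002528723221431135
0.049999999999999996 [ 0.05    0.0002 -0.0263] -0.02817231856544359 -0.002131187961401598 0.002469356146245826
0.06 [ 0.06    0.0002 -0.0263] -0.028277625846406657 -0.002081929001434994 0.0024147975493031735
0.06999999999999999 [ 0.0699  0.0002 -0.0263] -0.028607150150479765 -0.002021535202996275 0.0023530708621352305
```

View pics/held1.png

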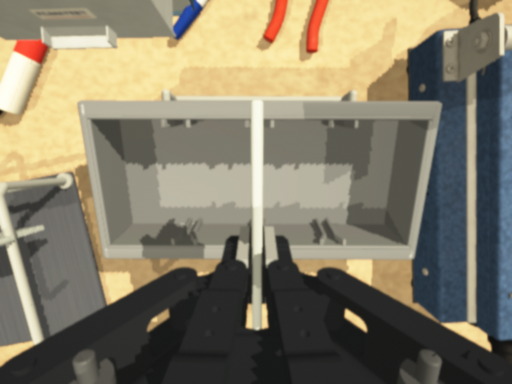

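The divider is held square and edge-on to the camera, at px column 257 with its end at row 100, aligned with the middle of the tote. Next I measure the rim in this same picture, which cancels camera bias.

```bash
cat > rimfit.py <<'E'
from h import *
def rimfit(W):
    "rim edges in nominal tote coordinates (origin at rim centre): offsets from nominal"
    T=(W-RIM)@RT
    m=(abs(T[...,2])<.006)&(abs(T[...,0])<.09)&(T[...,1]>-.162)&(T[...,1]<.165)
    out={}
    q=T[m]
    f=q[(q[:,0]>.055)&(q[:,0]<.083)]; print("rim z",np.percentile(f[:,2],[10,50,90]))
    ys=np.r_[np.arange(-.14,-.03,.01),np.arange(.03,.15,.01)]
    xs=np.array([np.percentile(f[abs(f[:,1]-y)<.005][:,0],98) for y in ys]); out["far"]=np.polyfit(ys,xs,1)
    xs=np.arange(-.03,.07,.01)
    out["left"]=np.polyfit(xs,[np.percentile(q[(abs(q[:,0]-x)<.005)&(q[:,1]>.13)][:,1],99) for x in xs],1)
    out["right"]=np.polyfit(xs,[np.percentile(q[(abs(q[:,0]-x)<.005)&(q[:,1]<-.13)][:,1],1) for x in xs],1)
    return out
E
python3 - <<'E'
from rimfit import *
print(rimfit(np.load("held1.npz")["W"]))
from h import shot
E
```

```text
rim z [-0.00139745 -0.00035131  0.00060054]
{'far': array([0.00038583, 0.07588953]), 'left': array([0.00163885, 0.15729923]), 'right': array([-0.00034929, -0.15709026])}
```

```bash
cat > ins.py <<'E'
from h import *
def tz():
    s=telemetry.sense(); return np.round((np.array(s["position"])-RIM)@RT+[0,0,.056],4), np.round(s["wrist_force"],1)
def insert(x,y):
    go(tote(x,y,.115),Rt(0),1,feed=.1)
    print("start",tz())
    r=go(tote(x,y,.043),Rt(0),1,feed=.04,until_force=12); print("stop",r,tz())
def release(x,y):
    arm.command_gripper(.03); print(tz())
    go(tote(x,y,.17),Rt(0),1,feed=.12)
E
python3 - <<'E'
from ins import *
insert(-.0005,0)
im,W,*_=shot("wrist","ins1"); np.savez("ins1.npz",W=W)
E
```

```text
start (array([-1.000e-04,  0.000e+00,  1.152e-01]), array([ 0.2, -0.4,  0.1]))
stop True (array([-0.0006,  0.    ,  0.0472]), array([-1.7,  0.6,  5. ]))
```

Run:
```python
from ins import *; from pick import pick; from rimfit import rimfit
release(-.0005,0)
s=shot("wrist","rel1"); W=s[1]
T=(W-RIM)@RT; m=(abs(T[...,1])<.012)&(T[...,2]>.01)&(T[...,2]<.03)&(abs(T[...,0])<.09)
p=T[m]; print("div1 bar: top z",np.percentile(p[:,2],[5,50,95]),"x",p[:,0].min(),p[:,0].max(),"y",np.percentile(p[:,1],[2,50,98]), np.polyfit(p[:,0],p[:,1],1))
print(rimfit(W))
# second
go([.50,.30,.30],rot(np.pi/2))
im,W,*_=shot("wrist"); a=.163;cx,cy=.5683,.3507
d=W[...,:2]-[cx,cy]; u=d@[np.cos(a),np.sin(a)]; v=d@[-np.sin(a),np.cos(a)]
m=(abs(u)<.008)&(abs(W[...,2]-.119)<.006)&(abs(v)<.1); b=W[m]
print(len(b)); 
if len(b): print(v[m].min(),v[m].max(),u[m].mean(),np.polyfit(v[m],u[m],1))
```

```text
(array([-0.002 , -0.0001,  0.0461]), array([-0.3,  0.7,  0.3]))
div1 bar: top z [0.01640137 0.01759714 0.01871657] x -0.07443197454386359 0.07397216105234794 y [-0.00222861  0.00054072  0.00240335] [0.0009721  0.00012972]
rim z [-0.00133264 -0.00035283  0.00057919]
{'far': array([-0.00090311,  0.07570999]), 'left': array([0.00493736, 0.15735968]), 'right': array([ 0.00341511, -0.15730086])}
787
-0.0742168054593389 0.07521869180138573 -0.0007623592744490186 [-0.00051044 -0.00075965]
```

View pics/rel1.png

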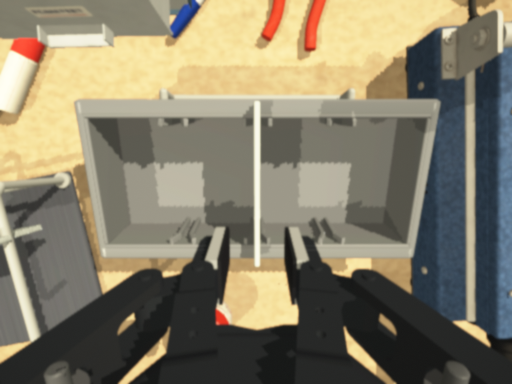

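The first divider is home at px column 257, its bar top 18 mm above the rim and central in x and y. Now the second goes into slot_2.

Run:
```python
from ins import *; from pick import pick; from rimfit import rimfit
pick([.5676,.3511],.1635)
go([.56,.30,.27],rot(np.pi/2),1)
go(tote(0,.074,.17),Rt(0))
im,W,*_=shot("wrist","held2"); s=telemetry.sense()
T=(W-s["position"])@s["tcp_rot"]; m=(abs(T[...,1])<.01)&(T[...,2]<.0)&(T[...,0]>.03); p=T[m]
print("end",p[:,0].max(),"y",p[:,1].mean(),np.polyfit(p[:,0],p[:,1],1),"z",p[:,2].mean())
dx=.0750-.0004-p[:,0].max()-.0005; dx=float(np.clip(dx,-.003,.003)); dy=float(np.clip(p[:,1].mean(),-.002,.002)); print(dx,dy)
insert(dx,.074+dy)
print(telemetry.sense()["time_s"])
```

```text
gap 0.0046436952927309825 41.66192036122084
gap 0.004485161163707161 [ 0.31040818  0.22719811 -1.43026846]
end 0.07426132475757397 y -0.000221129513485237 [-0.00074658 -0.00018161] z -0.026239341242619566
-0.00016132475757396582 -0.000221129513485237
start (array([0.0002, 0.0738, 0.1152]), array([-0.7,  0.1, -1.1]))
stop True (array([-0.0003,  0.0738,  0.0472]), array([-1. ,  0.3,  4.9]))
25.825
```

```bash
cat > pots.py <<'E'
from h import *
def pots(W):
    m=(abs(W[...,2]-.049)<.007)&(W[...,0]>.36)&(W[...,0]<.54)
    n,l,st,c=cv2.connectedComponentsWithStats(m.astype(np.uint8)); o=[]
    for i in range(1,n):
        if st[i,4]<80: continue
        p=W[l==i]; (c0,r)=cv2.minEnclosingCircle(p[:,:2].astype(np.float32))
        if .022<r<.034: o.append((np.round(c0,4).tolist(),round(r,4),np.round(np.median(p[:,2]),4)))
    return o
E
python3 - <<'E'
from ins import *; from pots import pots; from rimfit import rimfit
release(-.0002,.0738)
W=shot("wrist","rel2")[1]; T=(W-RIM)@RT
for y in(0,.074):
    m=(abs(T[...,1]-y)<.012)&(T[...,2]>.01)&(T[...,2]<.03)&(abs(T[...,0])<.09); p=T[m]
    print("bar",np.percentile(p[:,2],[5,50,95]),p[:,0].min(),p[:,0].max(),np.polyfit(p[:,0],p[:,1],1))
go([0.55,0.06,0.42],rot(0))
W=shot("wrist","w_p")[1]; print(pots(W),spots("wrist","pot_0"))
W=shot("scene")[1]; print(pots(W),spots("scene","pot_0"))
E
```

```text
(array([-0.0016,  0.0735,  0.0461]), array([ 0.1, -0.3, -0.3]))
bar [0.0112013  0.01718817 0.01861585] -0.07438280160634951 0.07433569595939114 [0.00113882 0.00110598]
bar [0.01625766 0.01755383 0.01875686] -0.07566177947419525 0.07425000065073119 [0.00037892 0.07382556]
[([0.5064, -0.1242], 0.0332, np.float64(0.0495)), ([0.5085, -0.2654], 0.0315, np.float64(0.0504)), ([0.4471, 0.1266], 0.0287, np.float64(0.0497)), ([0.4217, -0.4146], 0.0294, np.float64(0.0495))] [([0.4472, 0.1267, 0.0026], 0.68), ([0.422, -0.4129, -0.0017], 0.66)]
[([0.4463, 0.1248], 0.0311, np.float64(0.0517))] [([0.4506, 0.1269, 0.0005], 0.75), ([0.4213, -0.4136, 0.0009], 0.52)]
```

```bash
cat > pot.py <<'E'
from ins import *
def pot(c,y,yaw=np.pi/2,h=.012):
    R=rot(yaw); arm.command_gripper(.08)
    go([c[0],c[1],.16],R); go([c[0],c[1],h],R,1,feed=.12)
    arm.command_gripper(.03,30); s=telemetry.sense(); print("gap",s["finger_gap"],s["gripper_force"])
    go([c[0],c[1],.22],R,1,feed=.15); print("gap",telemetry.sense()["finger_gap"])
    go(tote(0,y,.19),Rt(np.pi/2)); print(tz())
    go(tote(0,y,.04),Rt(np.pi/2),1,feed=.12)
    r=go(tote(0,y,h-.003),Rt(np.pi/2),1,feed=.03,until_force=6); print("down",r,tz(),telemetry.sense()["finger_gap"])
def drop(y):
    arm.command_gripper(.07); print(telemetry.sense()["finger_gap"])
    go(tote(0,y,.19),Rt(np.pi/2),1,feed=.12); print(telemetry.sense()["time_s"])
E
python3 - <<'E'
from pot import *
pot([.4471,.1266],.111)
E
```

```text
gap 0.05718821701042353 31.245250176871195
gap 0.05728239202445214
(array([-0.0011,  0.1105,  0.1891]), array([ 1. , -0.3, -1.6]))
down True (array([-0.0003,  0.1109,  0.0133]), array([-2.2, -0.5,  4.7])) 0.05693030899006822
```

Run:
```python
from pot import *; from pots import pots
drop(.111)
go([0.45,-0.25,0.40],rot(np.pi/2))
W=shot("wrist","w_q")[1]; print(pots(W),spots("wrist","pot_0"))
for n in("mug","tape_measure","bag_sealer"): print(n,spots("wrist",n))
```

```text
0.07019597153398717
38.425
[([0.4205, -0.4155], 0.0289, np.float64(0.0494))] [([0.424, -0.4159, -0.0034], 0.93)]
mug [([0.6971, -0.28, 0.0025], 0.73)]
tape_measure [([0.5112, -0.2854, -0.004], 0.65)]
bag_sealer []
```

View pics/w_q.png

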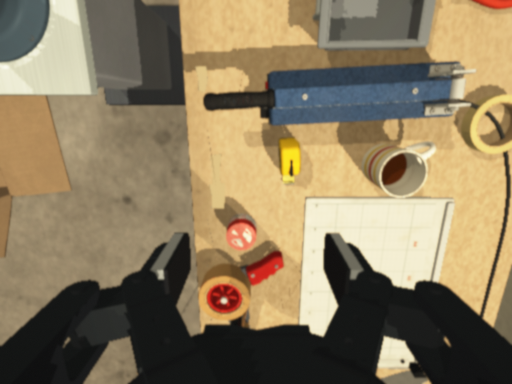

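The remaining pot stands at px (240,235), knocked toward the roll but with clearance for fingers closing along x. The mug and tape measure are unmoved.

```bash
sed -i 's/    go(tote(0,y,.19),Rt(np.pi\/2)); print(tz())/    if c[1]<0: go([.5,-.2,.30],rot(np.pi\/2))\n&/' pot.py
python3 - <<'E'
from pot import *
pot([.4208,-.4155],-.044)
drop(-.044)
go(tote(0,0.03,.30),Rt(0))
W=shot("wrist","fin")[1]; T=(W-RIM)@RT+[0,0,.056]
for y in(0,.074):
    m=(abs(T[...,1]-y)<.008)&(T[...,2]>.066)&(T[...,2]<.086)&(abs(T[...,0])<.09); p=T[m]
    print("bar",np.percentile(p[:,2],[5,50,95]),p[:,0].min(),p[:,0].max(),np.polyfit(p[:,0],p[:,1],1))
for y in(-.044,.111):
    m=(abs(T[...,1]-y)<.031)&(abs(T[...,2]-.050)<.007)&(abs(T[...,0])<.052); p=T[m]
    print("pot",len(p),p[:,:2].min(0),p[:,:2].max(0),np.median(p[:,2]),np.linalg.lstsq(np.c_[p[:,:2],np.ones(len(p))],p[:,2],rcond=None)[0])
shot("scene","fin_s")
print(spots("scene","mug"),spots("scene","mug","spot_in"),spots("scene","tape_measure"),telemetry.sense()["time_s"])
E
```

```text
gap 0.05743471106883869 32.07532193802763
gap 0.05691674737550646
(array([ 0.0005, -0.0467,  0.1905]), array([ 0.1, -0.7, -1.4]))
down True (array([-0.0005, -0.044 ,  0.0132]), array([-1.1,  0.2,  4.3])) 0.05720450636809452
0.06954463834368517
51.1667
bar [0.0687059  0.07344086 0.07489805] -0.07338875407416776 0.07355320965439568 [0.00090574 0.00056678]
bar [0.0687147  0.07350231 0.07477075] -0.07529404816131328 0.0734735821087141 [-0.00056413  0.07363285]
pot 1300 [-0.02724907 -0.07258343] [ 0.02860652 -0.01658905] 0.050097859893974334 [-0.00993703 -0.00661103  0.04970985]
pot 1306 [-0.02724568  0.08235419] [0.02858025 0.13859517] 0.050074378819076865 [-0.01244743  0.01290532  0.04858846]
[([0.7052, -0.2753, -0.0033], 0.89)] [([0.6876, -0.2802, 0.0573], 0.75)] [([0.6287, 0.1311, 0.0334], 0.73), ([0.5084, -0.283, -0.0001], 0.65)] 52.9417
```

View pics/fin.png

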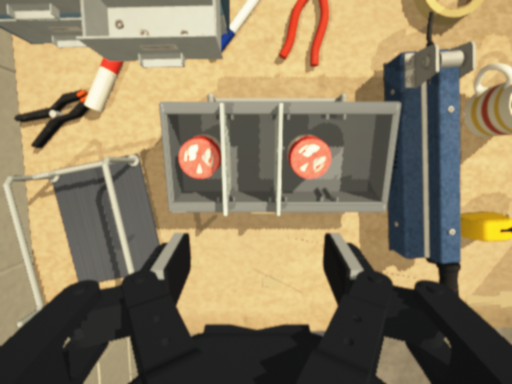

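Both dividers are home (px columns 224 and 279). The pots stand upright in separate compartments (px 199,157 and 310,157), the hanger is empty, and the robot touches nothing.

```bash
python3 -c "
from rig import finish_job; print(finish_job())"
```

```text
the job is handed in; nothing more can be done
None
```

I handed the job in at about 53 s. Both dividers are fully home in the middle and left grooves, both pots stand upright in separate compartments, and the mug and tape measure were not moved; no verdict came back.

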